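Fetch the red dye pot from under the drying rack with the reacher

ROBOT

A 6-joint arm with a two-finger parallel gripper is mounted at the origin on the work surface. World frame = base frame: x ahead of the robot, y to its left, z up, the work surface at z = 0. Lengths are in m, angles in degrees, forces in N, time in s.
With the tool pointing down it reaches from about 0.4 to 0.825 m from the base axis. Payload 7 kg.
Tool frame: the origin (TCP) lies on the centre line of the jaws, within the pads' length; the fingertips stand 19 mm ahead of it and the grasp point (between the pads) is the TCP; z points along the fingers, y is the line along which they close (so a half turn about z gives the same grasp; the last joint's range is limited). The gripper opens to 88 mm and grips with 3 to 60 N. Pads are 19 mm wide; open, the fingers measure 130 mm over their backs; the gripper's body (78 mm by 193 mm) begins 47 mm behind the grasp point.
Start: joints at [84.632, 20.546, 0.682, 0, -70.136, -16.507], TCP at [0.252, 0.626, 0.246] pointing down, gripper open.
Joint ranges: [-176.03, 176.03], [-82.01, 121.73], [-58.28, 71.71], [-173.87, 95.51], [-174.79, -0.11], [-173.66, 173.66]. Speed limits (degrees/s): [136.94, 136.94, 172.46, 180, 180, 180].

INTERFACE

Orientations are given as [roll, pitch, yaw] about the fixed x, y, z axes, in that order (R = Rz(yaw) Ry(pitch) Rx(roll)).
In Python, from plant import get_state, capture, close_job gives the robot as it stands.
- The arm moves only by the tool apply_moves, never from a script. Its argument "targets" is a list of rows, each a list of 7 numbers: the opening, from 0 (shut) to 1 (fully open), then the shift along the tool's x, y, z normalised to -1 to 1, where 1 is 1000 mm, then the turn, a rotation vector about the tool's x, y, z normalised to -1 to 1, where 1 is 90 degrees. In form: [[claw, tx, ty, tz, ax, ay, az], ...]. A call has 1 to 20 rows; each row shifts and turns the commanded pose from where the row before left it, along the tool's axes as they then stand; what a row does not reach is not made up. A row lasts 1/12 s, in which the tool goes at most 41.7 mm and 7.16 degrees, less where a joint would pass 70% of its speed; a pose out of reach is approached as far as the arm can. A call with a number of a shift or a turn outside -1 to 1 is refused whole. A call with a gripper value outside its range is refused whole. The fingers move at their own pace and stop on an object; "newtons" is the grip in N (left out, the last holds). Time passes only in rows, so rows that do not move let the fingers close. It gives the time, the measured TCP pose, the force, the opening and the grip force at its end, in the units of the state.
- get_state(): the state, without advancing time (a new reading comes with each control period).
- capture(name): name is "scene" or "top"; returns a dict with "frame" (400x640x3 uint8, red, green, blue), "range_z" (400x640 float32, m along the optical axis (not along the pixel's ray), 0 where there is no reading), "camera_matrix" (3x3 intrinsics, pixels), "k1" (the pictures are not rectified: a ray, as slopes to the right and down, at radius r is drawn at 1 + k1 r^2 times it, then the intrinsics apply), "T" (4x4, takes a point from camera to world coordinates). Camera axes: x right, y down, z forward; pixel columns grow to the right and rows downward; lengths in m; the calibration is good to about 2 mm. A picture is of the moment at which its call begins.
- close_job(): hands the job in; it is judged then, once.
The state is a dict: "time_s": time; "joints": joint angles; "qd": joint speeds; "joint_torque": joint torques, N m; "tcp_pos": TCP position; "eef_rot": TCP orientation; "contact_force": force on the tool from outside, world axes, zero at the start; "moment": the same for the moment, N m; "gripper_width": finger opening in m; "gripper_force": force on a finger pad.
Only numpy, scipy, OpenCV 4.12 (cv2) and the standard library are available. Lean on these libraries where they do the work, as an engineer would, in place of code of your own. Each camera call takes 0.05 s, during which the arm holds its last target. There are 200 camera calls.

TASK

The little dye pot with the red cap has slid under the wire drying rack, behind the row of open dye jars: take the reacher by its pistol grip, reach in over the jars and squeeze the trigger to close its jaws on the pot. Bring the pot out over the jars and set it down upright in the middle of the white saucer before you let it go, then lay the reacher flat on the desk again. Do not disturb the dye jars or the blue-capped pot.

Things in the scene. Friction and masses are not known exactly. Their poses are not given: they have to be found in the camera images.
- reacher: Pistol-grip reacher, about 380 mm long, 0.17 kg: grey grip, orange trigger, aluminium tube, two jaws with orange pads. Starts on its side on the desk. Origin on its underside (desk level), at the gripping place; x along the tube to the jaws, z up, square to the flat of the tool. Tube 14 mm thick, axis at y +45, z 15 mm. Jaw head 40 wide, 26 high, x 232 to 262 mm.
- reacher_grip (a point): Where to squeeze, at (0, 0, 15) mm of the reacher, fingers closing along its x. The grip's flat back is at x -30 mm, its front at -4, y -65 to 30, z 0 to 30 mm; the trigger's front at x 28: 58 mm from back to trigger at rest. The grip's back stays against its finger, so the tool shifts towards its jaws by half of what the fingers close.
- reacher_trigger (a joint): Trigger slide, m: 0 released, 0.018 fully squeezed (58 and 40 mm between the fingers). Spring 9 N at 0, 14.4 N at 0.018; springs back. It drives both jaws: pad gap 80 mm at 0, about 71 mm at 0.003 (55 mm between the fingers, enough to carry the reacher), 42 mm at 0.0134. On a thing, each pad presses with about a third of the squeeze beyond the spring's.
- reacher_jaws (a point): Point midway between the jaw pads on the tube's axis line, at (330, 45, 15) mm of the reacher, on its rigid part. Pads are 30 mm long (x), 18 mm high (z). The housing at the tube's rear spans x -36 to 80, y 30 to 60 mm. The trigger's front face is flat: z 2 to 28, y -32 to 40 mm.
- reacher_jaw_l: Jaw on the reacher's +y side; origin at its pivot, at (256, 57, 15) mm in the reacher's frame. Closes towards the tube's axis line; the open jaws are about 112 mm wide over all, and reach to x about 345 mm.
- reacher_jaw_r: The other jaw, pivot at (256, 33, 15) mm.
- pot_red: Small round screw-capped dye pot with a red cap and red contents, 42 mm diameter, 45 mm high, about 60 g, standing loose under the rack. Origin at the centre of its underside, z up.
- pot_blue: The same pot with a blue cap, also under the rack, at least 120 mm from the red one; must stay where it is.
- rack: White wire drying rack, fixed, 340 mm (its x) by 200 mm (its y), wire top from 120 to 128 mm up, on it an egg carton and lid (to 250 mm up, y above 0). Open below; four 8 mm legs at the corners, a thin wire at 75 mm along each short side. Origin on the desk under its centre. Front edge at y -100 mm, towards the jars. Pots stand 40 to 70 mm in from it, x within 85 mm.
- rack_front (a point): Middle of the rack's front edge, underside of the wire, at (0, -100, 120) mm of the rack.
- jar0: Open dye jar, loose, 62 mm diameter, 80 mm high, yellow. Origin at the centre of its underside. The four jars stand in a row before the rack's front, centres at about y = -216 mm in the rack's frame, 84 mm apart (x -127, -42, 42, 127 mm), in any order.
- jar1: Green dye jar, same size.
- jar2: Near-black violet dye jar, same size.
- jar3: Dark red dye jar, same size.
- saucer: White ceramic saucer, loose, 0.3 kg, 120 mm over its rim, rim 16 mm high; flat inner floor of about 70 mm diameter, 5 mm above the desk. Origin at the centre of its underside.
- candle: Red pillar candle, loose, 45 mm diameter, 72 mm high; origin at the centre of its underside. A bystander.
There are look-alikes about, which are no part of the job. Leave any green or orange look-alike of the pot_red alone.

How it is judged:
By the outcome, as a careful person would: the job done as asked, in the order asked, and still so for the second after the job is handed in, with the robot touching nothing.
It also fails if it takes over 64 s, if anything falls off the work surface, if the arm or the gripper's body presses on something with over 40 N, if the wrist force passes 120 N, or if a joint passes its speed limit or range.

## Working session

There is one attempt and no reset: what is moved stays moved. The work goes in short steps, Python scripts to look and compute and a tool call to move; the robot and the scene stay as the last step left them, time stands still between calls to the robot, and variables do not carry over. Pictures are saved under pics/ and viewed, at most 10 in all, crops included, and the job is handed in when it is done.

Besides the shell and the picture viewer there is one more tool, called after ">>>" as name(argument=value, ...) on one line, values as JSON. apply_moves: Moves the arm, as the interface text tells. Scaled input: -1 to 1 covers 1000 mm each way for a shift and 90 degrees each way for a turn. Its arguments: {"type":"object","properties":{"targets":{"type":"array","items":{"type":"array","items":{"type":"number"}}},"newtons":{"type":"number"}},"required":["targets"]}

```bash
mkdir -p pics; ls; cat > h.py <<'E'
import sys; sys.path.insert(0,'.')
import numpy as np, cv2
from plant import get_state, capture
def points(c):
    K=np.array(c["camera_matrix"]);k1=float(c["k1"]);h,w=c["range_z"].shape
    u,v=np.meshgrid(np.arange(w),np.arange(h))
    p=cv2.undistortPoints(np.stack([u,v],-1).reshape(-1,1,2).astype(np.float64),K,np.array([k1,0,0,0.])).reshape(h,w,2)
    T=np.array(c["T"]); d=np.concatenate([p,np.ones((h,w,1))],-1)@T[:3,:3].T
    P=d*c["range_z"][...,None]+T[:3,3]
    return P,d,T[:3,3]
def onplane(d,o,z): # d (...,3)
    return o+d*((z-o[2])/d[...,2])[...,None]
E
python3 - <<'E'
from h import *
import pickle
for n in ("scene","top"):
    c=capture(n); pickle.dump(c,open(n+'0.pkl','wb'))
    cv2.imwrite(f'pics/{n}0.png',c["frame"][...,::-1])
    print(n,c["k1"],np.round(c["T"],3).tolist(), np.round(c["camera_matrix"],1).tolist())
print(get_state())
E
```

```text
pics
scene 0.003511703265210189 [[-0.868, 0.365, -0.336, 0.833], [0.496, 0.612, -0.616, 0.598], [-0.019, -0.701, -0.713, 0.792], [0.0, 0.0, 0.0, 1.0]] [[369.0, 0.0, 316.9], [0.0, 369.0, 197.8], [0.0, 0.0, 1.0]]
top -0.008621469841863632 [[0.013, -0.99, 0.137, 0.377], [-1.0, -0.014, -0.001, 0.017], [0.003, -0.137, -0.991, 1.065], [0.0, 0.0, 0.0, 1.0]] [[361.5, 0.0, 314.7], [0.0, 361.5, 198.7], [0.0, 0.0, 1.0]]
{'time_s': 0.1, 'joints': array([ 8.46312266e+01,  2.05870622e+01,  6.39350540e-01, -1.66932270e-02,
       -7.01364512e+01, -1.65061185e+01]), 'qd': array([-0.05757708, -0.1715118 ,  0.16081172,  0.09299395,  0.06031733,
       -0.03081422]), 'joint_torque': array([-2.70290860e-03, -5.84163773e+01,  2.93749416e+01,  7.01546252e+00,
        1.01930456e-02, -4.34076003e-05]), 'tcp_pos': array([0.25137709, 0.62600628, 0.24472517]), 'eef_rot': array([ 1.79914846e+02, -8.86734891e-03, -2.18805688e+01]), 'contact_force': array([-0.38175926,  0.73516885,  0.31369472]), 'moment': array([0.04164882, 0.04747385, 0.04847471]), 'gripper_force': 0.0, 'gripper_width': 0.08746805877880859}
```

View pics/scene0.png

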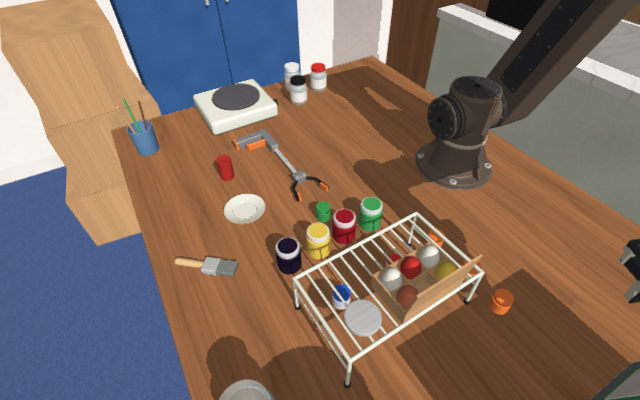

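View pics/top0.png

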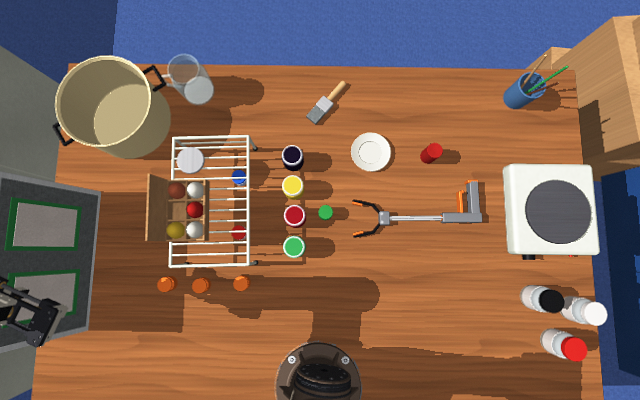

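The scene view shows the rack at (385,290), the jars from (288,255) to (371,213), the saucer at (245,208) and the reacher from (250,140) to (315,190). In the top view the reacher grip is at (465,200), the jaws at (370,217) and the saucer at (371,152). The jars are at column ~293, rows 157 to 247.

Things that could be taken for pot_red, by top pixel:
- red thing under the rack at (238,233), which is (393,260) in the scene view
- red egg (195,210)
- red candle (431,153)
- dark red jar (293,216)
- green pot (325,212)
- orange pots (166/200/241, 284)
- red-lidded bottle (573,346)
- blue pot (239,177)

By the description I choose (238,233), and check it in a crop.

```bash
python3 - <<'E'
from h import *
import pickle
c=pickle.load(open('top0.pkl','rb')); s=pickle.load(open('scene0.pkl','rb'))
a=cv2.resize(c["frame"][120:280,150:320],None,fx=2.35,fy=3.5,interpolation=cv2.INTER_CUBIC)
a=cv2.resize(c["frame"][195:275,200:290],(400,356),interpolation=cv2.INTER_CUBIC)
b=cv2.resize(s["frame"][230:300,350:440],(400,311),interpolation=cv2.INTER_CUBIC); b=cv2.copyMakeBorder(b,0,45,0,0,cv2.BORDER_CONSTANT)
cv2.imwrite('pics/pot.png',np.hstack([a,b])[...,::-1])
def comp(c,name,cond,zr,win=None,minn=15):
    P,d,o=points(c); f=cv2.cvtColor(c["frame"],cv2.COLOR_RGB2HSV)
    H,S,V=[f[...,i].astype(int) for i in range(3)]
    m=cond(H,S,V)&(P[...,2]>zr[0])&(P[...,2]<zr[1])&(c["range_z"]>0)&(np.abs(P[...,1])<.8)&(P[...,0]>.1)&(P[...,0]<.95)
    if win: k=np.zeros_like(m);k[win[1]:win[3],win[0]:win[2]]=1;m&=k
    n,l,st,ce=cv2.connectedComponentsWithStats(m.astype(np.uint8))
    for i in range(1,n):
        if st[i,4]>=minn:
            q=P[l==i]; print(name,ce[i].round(0),st[i,4],'mean',q.mean(0).round(4),'lo',np.percentile(q,3,0).round(3),'hi',np.percentile(q,97,0).round(3))
red=lambda H,S,V:((H<6)|(H>172))&(S>150)&(V>60)
blue=lambda H,S,V:(H>105)&(H<130)&(S>140)
white=lambda H,S,V:(S<60)&(V>150)
grey=lambda H,S,V:(S<70)&(V>50)
orange=lambda H,S,V:(H>4)&(H<14)&(S>200)&(V>150)
for n,k in(("top",c),("scn",s)):
    comp(k,n+' red',red,(.0,.12))
    comp(k,n+' blue',blue,(.0,.08))
    comp(k,n+' orange',orange,(.0,.08))
comp(c,'jarrim',white,(.07,.09))
comp(c,'rackwhite',white,(.11,.14),(160,130,260,275))
comp(c,'saucer',white,(-.01,.03),(340,125,400,180),60)
comp(c,'reacher grey',grey,(.006,.05),(345,170,490,240))
E
```

```text
top red [431. 153.] 316 mean [ 0.6546 -0.3168  0.0562] lo [ 0.638 -0.34   0.006] hi [ 0.677 -0.3    0.073]
top red [294. 215.] 224 mean [0.4685 0.072  0.08  ] lo [0.449 0.053 0.077] hi [0.488 0.091 0.083]
top red [298. 225.] 26 mean [0.4446 0.0635 0.0349] lo [0.439 0.043 0.004] hi [0.462 0.087 0.06 ]
top red [238. 228.] 48 mean [0.4335 0.2297 0.0438] lo [0.429 0.214 0.041] hi [0.441 0.245 0.048]
top red [238. 235.] 75 mean [0.4115 0.23   0.0439] lo [0.404 0.213 0.04 ] hi [0.418 0.247 0.047]
top red [574. 348.] 499 mean [ 0.1313 -0.656   0.0977] lo [ 0.106 -0.684  0.087] hi [ 0.157 -0.631  0.102]
top blue [295. 168.] 24 mean [0.6139 0.0748 0.0198] lo [0.608 0.055 0.009] hi [0.627 0.099 0.04 ]
top blue [238. 173.] 72 mean [0.5888 0.2366 0.0439] lo [0.581 0.221 0.04 ] hi [0.599 0.252 0.047]
top blue [239. 181.] 48 mean [0.5681 0.2352 0.0434] lo [0.561 0.221 0.037] hi [0.573 0.25  0.048]
top orange [467. 181.] 15 mean [ 0.5797 -0.4331  0.0207] lo [ 0.576 -0.439  0.009] hi [ 0.583 -0.43   0.031]
top orange [461. 199.] 39 mean [ 0.5255 -0.4107  0.0266] lo [ 0.494 -0.415  0.023] hi [ 0.55  
[... 1853 characters left out ...]
-0.586   0.0754] lo [ 0.221 -0.604  0.07 ] hi [ 0.279 -0.577  0.084]
jarrim [581. 311.] 167 mean [ 0.2223 -0.6981  0.0779] lo [ 0.193 -0.718  0.071] hi [ 0.249 -0.688  0.089]
jarrim [561. 344.] 123 mean [ 0.1369 -0.6383  0.075 ] lo [ 0.103 -0.658  0.07 ] hi [ 0.161 -0.628  0.08 ]
rackwhite [211. 193.] 2268 mean [0.5208 0.289  0.1284] lo [0.331 0.188 0.123] hi [0.673 0.396 0.139]
rackwhite [216. 188.] 26 mean [0.531  0.2753 0.1258] lo [0.529 0.255 0.123] hi [0.532 0.291 0.129]
saucer [371. 151.] 1201 mean [ 0.6693 -0.1502  0.0089] lo [ 0.617 -0.201  0.001] hi [ 0.719 -0.097  0.017]
reacher grey [446. 211.] 1115 mean [ 0.4903 -0.3645  0.0261] lo [ 0.458 -0.459  0.014] hi [ 0.568 -0.176  0.032]
```

View pics/pot.png

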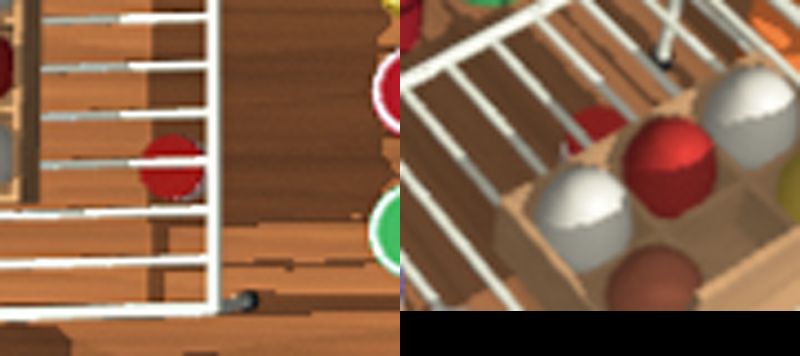

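The crop confirms a round red cap under the wires, whole and just behind the rack's front edge, not the egg. Next I fit precise poses for the reacher, pot and saucer.

```bash
cat > m.py <<'E'
from h import *
import pickle
c=pickle.load(open('top0.pkl','rb'))
P,d,o=points(c); f=cv2.cvtColor(c["frame"],cv2.COLOR_RGB2HSV)
H,S,V=[f[...,i].astype(int) for i in range(3)]
def circ(m,z):
    q=onplane(d[m],o,z)[:,:2].astype(np.float32)*1000
    h=cv2.convexHull(q.reshape(-1,1,2)); return cv2.minEnclosingCircle(h), cv2.fitEllipse(h) if len(h)>5 else None
def win(a,b,c_,d_): k=np.zeros(H.shape,bool);k[b:d_,a:c_]=1;return k
red=((H<6)|(H>172))&(S>150)&(V>60)
print('pot',circ(red&win(225,220,252,246)&(P[...,2]>.038)&(P[...,2]<.05),.045))
blue=(H>105)&(H<130)&(S>140)&win(225,163,252,192)&(P[...,2]>.038)&(P[...,2]<.05)
print('blue',circ(blue,.045))
sau=(S<60)&(V>150)&win(340,125,400,180)
print('saucer',circ(sau,.016))
g=(S<70)&(V>50)&(P[...,2]>.008)&(P[...,2]<.05)&win(345,170,490,240)
t=g&(P[...,1]>-.32)&(P[...,1]<-.20)&(P[...,2]>.012)
q=P[t]; print('tube',len(q),q.mean(0).round(4),q.min(0),q.max(0))
vx,vy,x0,y0=cv2.fitLine(q[:,:2].astype(np.float32),cv2.DIST_HUBER,0,1e-4,1e-4).ravel()
print('line dir',vx,vy,'pt',x0,y0,'yaw',np.degrees(np.arctan2(vy,vx)))
yaw=np.arctan2(vy,vx); yaw+= np.pi if vy<0 else 0
e=np.array([np.cos(yaw),np.sin(yaw)]);n=np.array([-e[1],e[0]])
allm=(P[...,2]>.008)&(P[...,2]<.04)&win(345,170,490,240)
org=np.array([x0,y0])
L=P[allm][:,:2]-org; a=L@e;b=L@n+.045
for lo,hi in((-.06,-.03),(-.03,0),(0,.03),(.035,.055)):
    k=(b>lo)&(b<hi)&(a<-.05); print('b',lo,hi,'a min/max',np.percentile(a[k],[1,5,95,99]).round(4))
k=a<-.1; print('b range grip',np.percentile(b[k],[1,99]).round(4))
k=(a>-.05); print('a max',np.percentile(a[k],[95,99,100]).round(4)); k=a>.08; print('jaws b',b[k].min(),b[k].max())
def w(al,be): return org+al*e+(be-.045)*n
print('yaw',np.degrees(yaw),'org',org,'e',e,'n',n)
rk=P[win(160,130,260,275)&(P[...,2]>.118)&(P[...,2]<.133)&(S<60)&(V>150)]
for lo,hi in((.34,.42),(.42,.5),(.5,.58),(.58,.66)):
    k=(rk[:,0]>lo)&(rk[:,0]<hi);print('rackfront',lo,np.percentile(rk[k][:,1],[.5,2]).round(4))
E
python3 m.py
```

```text
pot (((420.80609130859375, 229.9364471435547), 20.223716735839844), ((420.8245544433594, 230.02903747558594), (39.16507339477539, 39.91941833496094), 31.52666473388672))
blue (((580.3282470703125, 235.99285888671875), 19.88582992553711), ((580.0877075195312, 236.28733825683594), (35.61429977416992, 39.74971008300781), 102.25147247314453))
saucer (((667.1578979492188, -149.00930786132812), 59.731910705566406), ((667.7674560546875, -149.10430908203125), (117.59636688232422, 118.23094177246094), 122.99140167236328))
tube 167 [ 0.4701 -0.2593  0.0222] [ 0.46283711 -0.319436    0.01446621] [ 0.47582218 -0.20186512  0.03116133]
line dir 0.03547468 -0.9993706 pt 0.47083488 -0.2730465 yaw -87.96702
b -0.06 -0.03 a min/max [-0.1897 -0.1876 -0.1619 -0.1444]
b -0.03 0 a min/max [-0.1887 -0.1866 -0.1328 -0.132 ]
b 0 0.03 a min/max [-0.1892 -0.1871 -0.132  -0.1314]
b 0.035 0.055 a min/max [-0.1918 -0.1857 -0.0594 -0.0525]
b range grip [-0.0624  0.0621]
a max [0.172  0.1783 0.1808]
jaws b -0.10032753977604165 0.09737675580891345
yaw 92.032974 org [ 0.47083488 -0.2730465 ] e [-0.03547477  0.9993706 ] n [-0.9993706  -0.03547477]
rackfront 0.34 [0.1824 0.1833]
rackfront 0.42 [0.1873 0.1879]
rackfront 0.5 [0.1906 0.191 ]
rackfront 0.58 [0.194  0.1945]
```

```bash
cat > plan.py <<'E'
import sys,json
import numpy as np
from scipy.spatial.transform import Rotation as R, Slerp
def plan(p,r,way,dec=4):
    """p,r start pos & Rotation; way: list of (pos, Rotation or None, claw, n). Prints rows, 20 per call."""
    out=[];p=np.array(p,float)
    for q,r2,claw,n in way:
        q=np.array(q,float); r2=r if r2 is None else r2; p0,r0=p.copy(),r
        full=(r0.inv()*r2).as_rotvec()
        for i in range(1,n+1):
            pt=p0+(q-p0)*i/n; rt=r0*R.from_rotvec(full*i/n)
            s=np.round(r.inv().apply(pt-p),dec); a=np.round((r.inv()*rt).as_rotvec()*2/np.pi,dec)
            assert np.linalg.norm(s)<.0417 and np.linalg.norm(a)<.0795,(s,a)
            out.append([claw]+(s+0.).tolist()+(a+0.).tolist())
            p=p+r.apply(s); r=r*R.from_rotvec(a*np.pi/2)
    for i in range(0,len(out),20): print(json.dumps(out[i:i+20]).replace('0.0,','0,'))
    print('end',p.round(4),r.as_euler('xyz',degrees=True).round(2)); return p,r
def E(*a): return R.from_euler('xyz',a,degrees=True)
E
python3 - <<'E'
from plan import *
p,r=[.2514,.6260,.2455],E(180,0,-21.88)
plan(p,r,[([.30,.56,.42],E(180,0,-40),1,6),([.47,.1,.42],E(180,0,-100),1,14)])
plan([.47,.1,.42],E(180,0,-100),[([.5195,-.4317,.20],E(180,0,-177.97),1,20)])
E
```

```text
[[1, 0.0116, 0.0072, -0.0291, 0, 0, 0.0336], [1, 0.012, 0.0066, -0.0291, 0, 0, 0.0335], [1, 0.0123, 0.0059, -0.029, 0, 0, 0.0336], [1, 0.0126, 0.0053, -0.0291, 0, 0, 0.0335], [1, 0.0129, 0.0046, -0.0291, 0, 0, 0.0336], [1, 0.013, 0.0039, -0.0291, 0, 0, 0.0335], [1, 0.0304, 0.0174, 0, 0, 0, 0.0476], [1, 0.0317, 0.015, 0, 0, 0, 0.0476], [1, 0.0326, 0.0126, 0, 0, 0, 0.0477], [1, 0.0336, 0.0102, 0, 0, 0, 0.0476], [1, 0.0342, 0.0076, 0, 0, 0, 0.0476], [1, 0.0346, 0.0051, 0, 0, 0, 0.0476], [1, 0.035, 0.0024, 0, 0, 0, 0.0477], [1, 0.035, -0.0002, 0, 0, 0, 0.0476], [1, 0.0349, -0.0027, 0, 0, 0, 0.0476], [1, 0.0346, -0.0054, 0, 0, 0, 0.0476], [1, 0.0341, -0.008, 0, 0, 0, 0.0476], [1, 0.0335, -0.0105, 0, 0, 0, 0.0477], [1, 0.0325, -0.013, 0, 0, 0, 0.0476], [1, 0.0315, -0.0153, 0, 0, 0, 0.0476]]
end [0.47 0.1  0.42] [ 180.    0. -100.]
[[1, 0.0258, -0.0071, 0.011, 0, 0, 0.0433], [1, 0.0252, -0.0087, 0.011, 0, 0, 0.0433], [1, 0.0245, -0.0105, 0.011, 0, 0, 0.0433], [1, 0.0238, -0.0121, 0.011, 0, 0, 0.0434], [1, 0.0229, -0.0138, 0.011, 0, 0, 0.0433], [1, 0.0219, -0.0152, 0.011, 0, 0, 0.0433], [1, 0.0209, -0.0167, 0.011, 0, 0, 0.0433], [1, 0.0196, -0.0181, 0.011, 0, 0, 0.0433], [1, 0.0184, -0.0193, 0.011, 0, 0, 0.0433], [1, 0.017, -0.0206, 0.011, 0, 0, 0.0434], [1, 0.0156, -0.0217, 0.011, 0, 0, 0.0433], [1, 0.0141, -0.0227, 0.011, 0, 0, 0.0433], [1, 0.0125, -0.0236, 0.011, 0, 0, 0.0433], [1, 0.0108, -0.0244, 0.011, 0, 0, 0.0433], [1, 0.0092, -0.0251, 0.011, 0, 0, 0.0433], [1, 0.0074, -0.0256, 0.011, 0, 0, 0.0434], [1, 0.0057, -0.0261, 0.011, 0, 0, 0.0433], [1, 0.0039, -0.0264, 0.011, 0, 0, 0.0433], [1, 0.0021, -0.0266, 0.011, 0, 0, 0.0433], [1, 0.0003, -0.0267, 0.011, 0, 0, 0.0433]]
end [ 0.5195 -0.4317  0.2   ] [ 180.      0.   -177.97]
```

>>> apply_moves(targets=[[1, 0.0116, 0.007, -0.029, 0, 0, 0.0336], [1, 0.012, 0.0066, -0.029, 0, 0, 0.0336], [1, 0.0123, 0.006, -0.029, 0, 0, 0.0336], [1, 0.0126, 0.0053, -0.029, 0, 0, 0.0336], [1, 0.0129, 0.0046, -0.029, 0, 0, 0.0336], [1, 0.013, 0.004, -0.029, 0, 0, 0.0336], [1, 0.0304, 0.0174, 0, 0, 0, 0.0476], [1, 0.0317, 0.015, 0, 0, 0, 0.0476], [1, 0.0326, 0.0126, 0, 0, 0, 0.0476], [1, 0.0336, 0.01, 0, 0, 0, 0.0476], [1, 0.0342, 0.0076, 0, 0, 0, 0.0476], [1, 0.0346, 0.005, 0, 0, 0, 0.0476], [1, 0.035, 0.0024, 0, 0, 0, 0.0476], [1, 0.035, 0, 0, 0, 0, 0.0476], [1, 0.035, -0.0027, 0, 0, 0, 0.0476], [1, 0.0346, -0.0054, 0, 0, 0, 0.0476], [1, 0.034, -0.008, 0, 0, 0, 0.0476], [1, 0.0335, -0.0105, 0, 0, 0, 0.0476], [1, 0.0325, -0.013, 0, 0, 0, 0.0476], [1, 0.0315, -0.0153, 0, 0, 0, 0.0476]])

```text
time_s: 1.77
tcp_pos: [0.47, 0.0987, 0.4195]
eef_rot: [180.0, 0.0, -100.2]
contact_force: [1.5, -0.1, -0.6]
gripper_width: 0.0876
gripper_force: 0.0
```

>>> apply_moves(targets=[[1, 0.0258, -0.007, 0.011, 0, 0, 0.0433], [1, 0.025, -0.0087, 0.011, 0, 0, 0.0433], [1, 0.0245, -0.0105, 0.011, 0, 0, 0.0433], [1, 0.0238, -0.012, 0.011, 0, 0, 0.0433], [1, 0.023, -0.0138, 0.011, 0, 0, 0.0433], [1, 0.022, -0.015, 0.011, 0, 0, 0.0433], [1, 0.021, -0.0167, 0.011, 0, 0, 0.0433], [1, 0.0196, -0.018, 0.011, 0, 0, 0.0433], [1, 0.0184, -0.0193, 0.011, 0, 0, 0.0433], [1, 0.017, -0.0206, 0.011, 0, 0, 0.0433], [1, 0.0156, -0.0217, 0.011, 0, 0, 0.0433], [1, 0.014, -0.0227, 0.011, 0, 0, 0.0433], [1, 0.0125, -0.0236, 0.011, 0, 0, 0.0433], [1, 0.011, -0.0244, 0.011, 0, 0, 0.0433], [1, 0.009, -0.025, 0.011, 0, 0, 0.0433], [1, 0.0074, -0.0256, 0.011, 0, 0, 0.0433], [1, 0.0057, -0.026, 0.011, 0, 0, 0.0433], [1, 0.004, -0.0264, 0.011, 0, 0, 0.0433], [1, 0.002, -0.0266, 0.011, 0, 0, 0.0433], [1, 0, -0.0267, 0.011, 0, 0, 0.0433]])

```text
time_s: 3.43
tcp_pos: [0.5192, -0.432, 0.1985]
eef_rot: [180.0, -0.0, -178.1]
contact_force: [1.4, 0.0, 0.1]
gripper_width: 0.0876
gripper_force: 0.0
```

>>> apply_moves(targets=[[1, 0, 0, 0, 0, 0, 0], [1, 0, 0, 0, 0, 0, 0]])

```text
time_s: 3.6
tcp_pos: [0.5185, -0.4318, 0.1974]
eef_rot: [179.9, -0.2, -178.1]
contact_force: [-0.3, 0.3, 1.1]
gripper_width: 0.088
gripper_force: 0.0
```

```bash
python3 -c "
from h import *
s=get_state();print(s['joints'].round(1),s['tcp_pos'].round(4),s['eef_rot'].round(2),s['contact_force'].round(2))"
```

```text
[-23.3  22.4  -3.   -0.  -64.8 -64.8] [ 0.5185 -0.4318  0.1974] [ 1.7990e+02 -1.7000e-01 -1.7806e+02] [-0.31  0.28  1.11]
```

>>> apply_moves(targets=[[1, 0, 0, 0.03, 0, 0, 0], [1, 0, 0, 0.03, 0, 0, 0], [1, 0, 0, 0.03, 0, 0, 0], [1, 0, 0, 0.03, 0, 0, 0], [1, 0, 0, 0.03, 0, 0, 0], [1, 0, 0, 0.012, 0, 0, 0], [1, 0, 0, 0.008, 0, 0, 0], [1, 0, 0, 0.003, 0, 0, 0], [1, 0, 0, 0, 0, 0, 0]])

```text
time_s: 4.35
tcp_pos: [0.5201, -0.4308, 0.0273]
eef_rot: [-180.0, 0.0, -177.9]
contact_force: [0.4, -0.6, 0.0]
gripper_width: 0.0876
gripper_force: 0.0
```

```bash
python3 -c "
from h import *
c=capture('top');s=get_state();print(s['tcp_pos'],s['contact_force'])
cv2.imwrite('pics/g1.png',cv2.resize(c['frame'][150:250,380:520],(700,500))[...,::-1])"
```

```text
[ 0.52048472 -0.43112038  0.0281019 ] [ 1.07254112 -0.32095691  0.916391  ]
```

View pics/g1.png

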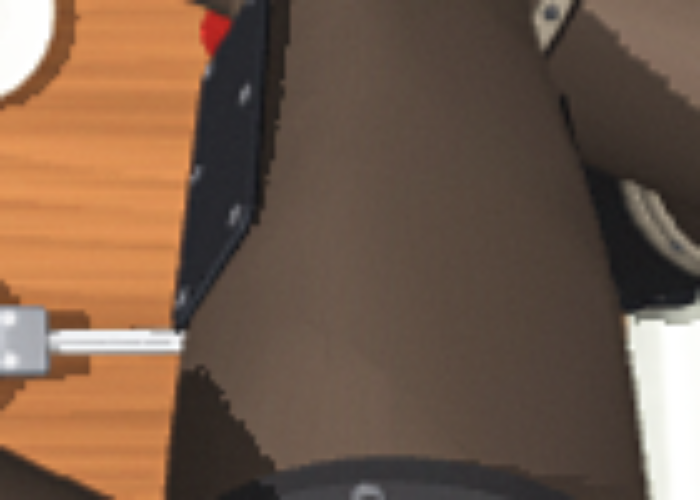

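The arm hides the grip in this view; only the tube at (100,340) and the head are visible. There is no contact force, so I go down the last few mm and close to 55 mm.

>>> apply_moves(targets=[[1, 0, 0, 0.003, 0, 0, 0], [1, 0, 0, 0.0025, 0, 0, 0], [0.75, 0, 0, 0, 0, 0, 0], [0.66, 0, 0, 0, 0, 0, 0], [0.625, 0, 0, 0, 0, 0, 0], [0.625, 0, 0, 0, 0, 0, 0], [0.625, 0, 0, 0, 0, 0, 0], [0.625, 0, 0, 0, 0, 0, 0]], newtons=30)

```text
time_s: 5.07
tcp_pos: [0.5198, -0.4311, 0.0214]
eef_rot: [-180.0, 0.0, -177.9]
contact_force: [-0.8, -1.2, 0.9]
gripper_width: 0.0563
gripper_force: 10.2
```

>>> apply_moves(targets=[[0.61, 0, 0, 0, 0, 0, 0], [0.61, 0, 0, 0, 0, 0, 0], [0.61, 0, 0, -0.005, 0, 0, 0], [0.61, 0, 0, -0.01, 0, 0, 0], [0.61, 0, 0, -0.02, 0, 0, 0], [0.61, 0, 0, -0.03, 0, 0, 0], [0.61, 0, 0, -0.03, 0, 0, 0], [0.61, 0, 0, -0.03, 0, 0, 0], [0.61, 0, 0, -0.03, 0, 0, 0], [0.61, 0, 0, -0.03, 0, 0, 0], [0.61, 0, 0, -0.03, 0, 0, 0], [0.61, 0, 0, -0.03, 0, 0, 0], [0.61, 0, 0, 0, 0, 0, 0], [0.61, 0, 0, 0, 0, 0, 0]])

```text
time_s: 6.23
tcp_pos: [0.52, -0.4309, 0.2691]
eef_rot: [-179.9, 0.2, -177.9]
contact_force: [0.1, 0.8, -1.8]
gripper_width: 0.0535
gripper_force: 10.3
```

```bash
python3 -c "
from h import *
s=get_state();print(s['tcp_pos'],s['eef_rot'],s['contact_force'],s['gripper_width'],s['gripper_force'])
a=capture('top');b=capture('scene')
for n,c in (('t',a),('s',b)):
    P,d,o=points(c);f=cv2.cvtColor(c['frame'],cv2.COLOR_RGB2HSV).astype(int)
    m=(f[...,1]<70)&(f[...,2]>60)&(abs(P[...,2]-.27)<.08)&(P[...,1]<-.08)&(P[...,1]>-.34)&(P[...,0]>.4)&(P[...,0]<.52)
    q=P[m];print(n,len(q))
    for y in np.arange(-.34,-.1,.03):
        k=abs(q[:,1]-y)<.015
        if k.sum()>3: print(round(y,2),k.sum(),q[k].mean(0).round(4),q[k].min(0)[2].round(3),q[k].max(0)[2].round(3))
cv2.imwrite('pics/l1.png',np.hstack([cv2.resize(a['frame'][120:280,310:510],(400,320)),cv2.resize(b['frame'][60:220,170:370],(400,320))])[...,::-1])"
```

```text
[ 0.52003056 -0.43090642  0.26913286] [-179.89186226    0.24076512 -177.93118904] [ 0.12409206  0.84111938 -1.75916817] 0.053474616491140596 10.273800641298294
t 438
-0.25 75 [ 0.4692 -0.2491  0.2684] 0.262 0.275
-0.22 82 [ 0.4688 -0.2201  0.268 ] 0.262 0.274
-0.19 184 [ 0.467  -0.1868  0.2724] 0.255 0.278
-0.16 97 [ 0.4668 -0.1699  0.2709] 0.257 0.278
s 410
-0.34 79 [ 0.4949 -0.3355  0.3238] 0.256 0.347
-0.31 33 [ 0.4741 -0.3093  0.2647] 0.256 0.271
-0.28 35 [ 0.4729 -0.2795  0.2662] 0.259 0.271
-0.25 34 [ 0.4722 -0.2496  0.2652] 0.259 0.271
-0.22 35 [ 0.4715 -0.2198  0.2653] 0.259 0.272
-0.19 66 [ 0.4717 -0.184   0.2698] 0.251 0.275
-0.16 128 [ 0.4678 -0.1668  0.263 ] 0.245 0.274
```

View pics/l1.png

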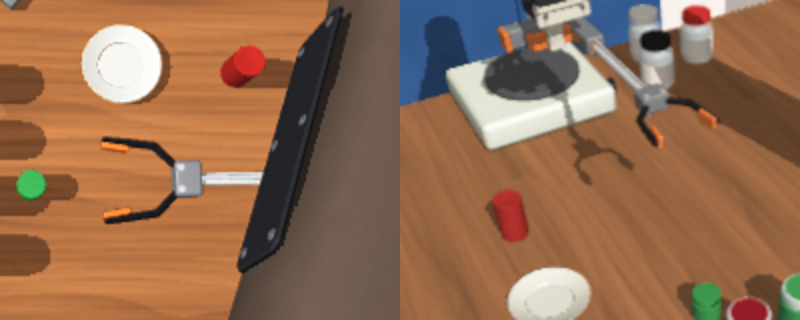

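The reacher hangs level in the grip, with the tube axis at about z 0.264 and the jaws part-open at top crop (110,145) and (110,215). Next I tilt it and move to the pre-reach pose on the insertion line.

```bash
cat > geo.py <<'E'
from plan import *
def tool(yaw,tilt): return E(180,0,yaw-270)*R.from_rotvec([np.radians(tilt),0,0])  # yaw = heading of the reacher
def tcp(jaw,rot,w=.0446): return np.array(jaw)-rot.apply([.0435,.360-w/2,.006])
E
python3 - <<'E'
from geo import *
r0=tool(92.05,0); r1=tool(92.05,34); ax=r1.apply([0,1,0])
f=tcp([.421,.230,.030],r1); pre=f-.22*ax
print('final',f,'pre',pre,ax)
plan([.52,-.431,.268],r0,[(pre,r1,.61,14)])
E
```

```text
final [ 0.47436698 -0.04487773  0.22381367] pre [ 0.4808913  -0.22714927  0.34683611] [-0.02965601  0.82850698 -0.5591929 ]
[[0.61, 0.0023, 0.0147, -0.0056, 0.027, 0, 0.0], [0.61, 0.0022, 0.0143, -0.0063, 0.027, 0, 0.0], [0.61, 0.0023, 0.0142, -0.0068, 0.027, 0, 0.0], [0.61, 0.0023, 0.0138, -0.0075, 0.0269, 0, 0.0], [0.61, 0.0023, 0.0135, -0.008, 0.027, 0, 0.0], [0.61, 0.0022, 0.0131, -0.0086, 0.027, 0, 0.0], [0.61, 0.0023, 0.0128, -0.0091, 0.027, 0, 0.0], [0.61, 0.0023, 0.0123, -0.0097, 0.027, 0, 0.0], [0.61, 0.0022, 0.012, -0.0102, 0.027, 0, 0.0], [0.61, 0.0023, 0.0115, -0.0107, 0.0269, 0, 0.0], [0.61, 0.0023, 0.011, -0.0111, 0.027, 0, 0.0], [0.61, 0.0022, 0.0106, -0.0116, 0.027, 0, 0.0], [0.61, 0.0023, 0.01, -0.0121, 0.027, 0, 0.0], [0.61, 0.0023, 0.0096, -0.0125, 0.027, 0, 0.0]]
end [ 0.4809 -0.2271  0.3469] [-146.      0.   -177.95]
```

>>> apply_moves(targets=[[0.61, 0.0023, 0.0147, -0.0056, 0.027, 0, 0], [0.61, 0.0023, 0.0143, -0.0063, 0.027, 0, 0], [0.61, 0.0023, 0.0142, -0.0068, 0.027, 0, 0], [0.61, 0.0023, 0.0138, -0.0075, 0.027, 0, 0], [0.61, 0.0023, 0.0135, -0.008, 0.027, 0, 0], [0.61, 0.0023, 0.013, -0.0086, 0.027, 0, 0], [0.61, 0.0023, 0.0128, -0.009, 0.027, 0, 0], [0.61, 0.0023, 0.0123, -0.0097, 0.027, 0, 0], [0.61, 0.0023, 0.012, -0.0102, 0.027, 0, 0], [0.61, 0.0023, 0.0115, -0.0107, 0.027, 0, 0], [0.61, 0.0023, 0.011, -0.011, 0.027, 0, 0], [0.61, 0.0023, 0.0106, -0.0116, 0.027, 0, 0], [0.61, 0.0023, 0.01, -0.012, 0.027, 0, 0], [0.61, 0.0023, 0.0096, -0.0125, 0.027, 0, 0], [0.61, 0, 0, 0, 0, 0, 0], [0.61, 0, 0, 0, 0, 0, 0], [0.61, 0, 0, 0, 0, 0, 0]])

```text
time_s: 7.75
tcp_pos: [0.4796, -0.227, 0.3437]
eef_rot: [-146.0, -0.1, -177.9]
contact_force: [-0.0, -0.2, -1.7]
gripper_width: 0.0536
gripper_force: 9.9
```

```bash
cat > look.py <<'E'
from h import *
import sys
def look(name,save=True):
    s=get_state();print(s['joints'].round(1),s['tcp_pos'].round(4),s['eef_rot'].round(2),s['contact_force'].round(1),s['gripper_width'],s['gripper_force'])
    from scipy.spatial.transform import Rotation as R
    r=R.from_euler('xyz',s['eef_rot'],degrees=True)
    print('jaw by kinematics',(s['tcp_pos']+r.apply([.0435,.360-s['gripper_width']/2,.006])).round(4))
    a=capture('top');b=capture('scene')
    for n,c in (('t',a),('s',b)):
        P,d,o=points(c);f=cv2.cvtColor(c['frame'],cv2.COLOR_RGB2HSV).astype(int)
        L=r.inv().apply((P-s['tcp_pos']).reshape(-1,3)).reshape(P.shape)  # tool frame
        for nm,m in (('tube',(f[...,1]<70)&(f[...,2]>60)&(L[...,1]>.09)&(L[...,1]<.22)&(abs(L[...,0]-.045)<.03)&(abs(L[...,2]-.006)<.03)),
                     ('orangeL',(f[...,0]>3)&(f[...,0]<15)&(f[...,1]>190)&(L[...,1]>.28)&(L[...,1]<.37)&(abs(L[...,2])<.04)&(L[...,0]>.045)&(L[...,0]<.12)),
                     ('orangeR',(f[...,0]>3)&(f[...,0]<15)&(f[...,1]>190)&(L[...,1]>.28)&(L[...,1]<.37)&(abs(L[...,2])<.04)&(L[...,0]>-.04)&(L[...,0]<.045))):
            if m.sum()>5:
                q=L[m];print(n,nm,m.sum(),'tool',q.mean(0).round(4),np.percentile(q,2,0).round(3),np.percentile(q,98,0).round(3))
                if nm=='tube': print('  slope z/y',np.polyfit(q[:,1],q[:,2],1).round(4),'x/y',np.polyfit(q[:,1],q[:,0],1).round(4))
    return s,a,b
E
python3 -c "from look import *;look('')"
```

```text
[  16.1   -0.2  -33.1   35.1  -70.4 -120. ] [ 0.4796 -0.227   0.3437] [-1.4602e+02 -1.0000e-01 -1.7791e+02] [-0.  -0.2 -1.7] 0.05360500728593901 9.863638579845428
jaw by kinematics [0.4259 0.0441 0.1526]
t tube 321 tool [ 0.0446  0.1518 -0.    ] [ 0.038  0.092 -0.006] [0.051 0.217 0.006]
  slope z/y [ 0.0047 -0.0008] x/y [-0.0075  0.0457]
s tube 264 tool [0.0408 0.1554 0.    ] [ 0.036  0.093 -0.007] [0.049 0.217 0.008]
  slope z/y [ 0.0034 -0.0005] x/y [-0.0142  0.043 ]
s orangeL 7 tool [0.0766 0.3391 0.0033] [ 0.075  0.331 -0.001] [0.078 0.346 0.006]
```

>>> apply_moves(targets=[[0.61, 0, 0.016, 0, 0, 0, 0], [0.61, 0, 0.016, 0, 0, 0, 0], [0.61, 0, 0.016, 0, 0, 0, 0], [0.61, 0, 0.016, 0, 0, 0, 0], [0.61, 0, 0.016, 0, 0, 0, 0], [0.61, 0, 0.016, 0, 0, 0, 0], [0.61, 0, 0.016, 0, 0, 0, 0], [0.61, 0, 0.016, 0, 0, 0, 0], [0.61, 0, 0.016, 0, 0, 0, 0], [0.61, 0, 0, 0, 0, 0, 0], [0.61, 0, 0, 0, 0, 0, 0]])

```text
time_s: 8.77
tcp_pos: [0.4757, -0.1081, 0.2637]
eef_rot: [-146.0, -0.1, -177.9]
contact_force: [0.3, -0.6, -1.5]
gripper_width: 0.0538
gripper_force: 9.9
```

```bash
python3 -c "
from look import *
s,a,b=look('')
cv2.imwrite('pics/i1.png',np.hstack([cv2.resize(a['frame'][170:270,200:330],(400,308)),cv2.resize(b['frame'][180:310,280:450],(400,308))])[...,::-1])"
```

```text
[  31.2    3.7  -38.6   31.5  -69.2 -136.2] [ 0.4757 -0.1081  0.2637] [-1.4597e+02 -7.0000e-02 -1.7794e+02] [ 0.3 -0.6 -1.5] 0.0538031586216775 9.858545064926147
jaw by kinematics [0.4222 0.1628 0.0724]
t tube 239 tool [ 0.0444  0.1519 -0.0003] [ 0.038  0.093 -0.006] [0.051 0.218 0.005]
  slope z/y [-0.0012 -0.0001] x/y [-0.0116  0.0462]
t orangeL 20 tool [0.0789 0.3229 0.0037] [ 0.075  0.315 -0.002] [0.083 0.339 0.014]
s tube 254 tool [ 0.0408  0.1546 -0.0004] [ 0.036  0.092 -0.007] [0.046 0.217 0.007]
  slope z/y [ 0.0003 -0.0004] x/y [-0.0104  0.0424]
```

View pics/i1.png

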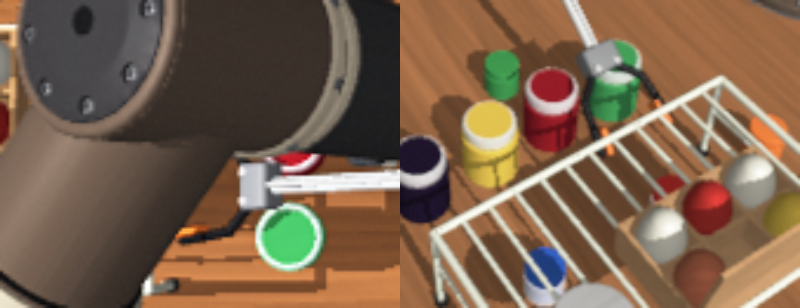

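The scene crop shows the open jaws at (600,150) and (665,115) just ahead of the rack's front edge, with the tube over the gap between the red and green jars. The red pot is straight ahead at (668,185).

>>> apply_moves(targets=[[0.61, 0, 0.012, -0.001, 0, 0, 0], [0.61, 0, 0.012, -0.001, 0, 0, 0], [0.61, 0.001, 0.012, 0, 0, 0, 0], [0.61, 0, 0.012, 0, 0, 0, 0], [0.61, 0, 0.012, 0, 0, 0, 0], [0.61, 0, 0.008, 0, 0, 0, 0], [0.61, 0, 0.006, 0, 0, 0, 0], [0.61, 0, 0, 0, 0, 0, 0], [0.61, 0, 0, 0, 0, 0, 0]])

```text
time_s: 9.62
tcp_pos: [0.4724, -0.0452, 0.2242]
eef_rot: [-146.0, -0.0, -177.9]
contact_force: [0.5, -0.9, -1.9]
gripper_width: 0.0537
gripper_force: 9.9
```

```bash
python3 -c "
from look import *
s,a,b=look('')
P,d,o=points(b);f=cv2.cvtColor(b['frame'],cv2.COLOR_RGB2HSV).astype(int)
m=((f[...,0]<6)|(f[...,0]>172))&(f[...,1]>150)&(abs(P[...,2]-.045)<.006)&(abs(P[...,0]-.42)<.04)&(abs(P[...,1]-.23)<.05)
print('red now',m.sum(),P[m].mean(0).round(4))
cv2.imwrite('pics/i2.png',cv2.resize(b['frame'][200:300,330:450],(720,600),interpolation=cv2.INTER_CUBIC)[...,::-1])"
```

```text
[  38.5    7.2  -39.6   29.1  -67.9 -143.4] [ 0.4724 -0.0452  0.2242] [-1.4595e+02 -3.0000e-02 -1.7789e+02] [ 0.5 -0.9 -1.9] 0.05373391364094038 9.861414581537247
jaw by kinematics [0.4188 0.2257 0.0327]
t tube 216 tool [ 4.460e-02  1.522e-01 -1.000e-04] [ 0.038  0.092 -0.006] [0.051 0.217 0.007]
  slope z/y [ 0.0039 -0.0007] x/y [-0.0095  0.046 ]
t orangeL 21 tool [0.0782 0.3283 0.0061] [ 0.06   0.317 -0.007] [0.097 0.354 0.038]
s tube 280 tool [ 0.0407  0.1555 -0.0002] [ 0.036  0.093 -0.006] [0.046 0.217 0.007]
  slope z/y [ 0.0023 -0.0006] x/y [-0.0143  0.0429]
red now 63 [0.4206 0.2255 0.0446]
```

View pics/i2.png

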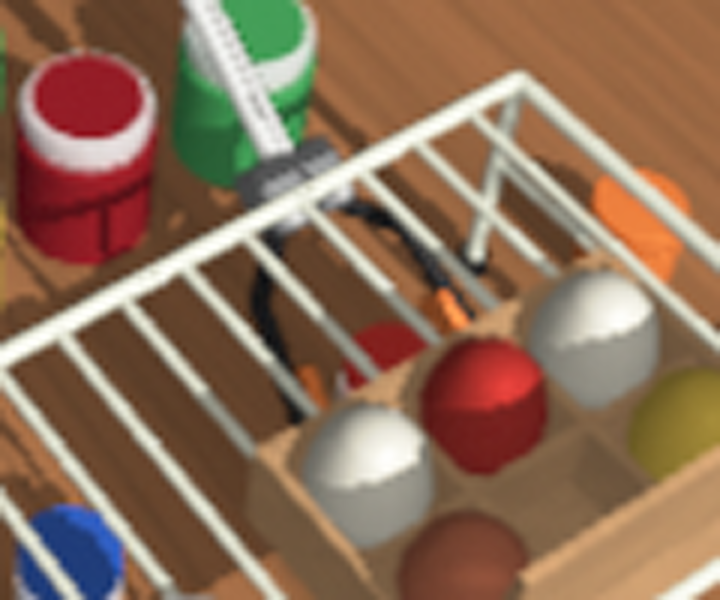

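The pot at (385,355) stands between the pads at (312,385) and (452,310). I squeeze.

>>> apply_moves(targets=[[0.58, 0, 0, 0, 0, 0, 0], [0.55, 0, 0, 0, 0, 0, 0], [0.53, 0, 0, 0, 0, 0, 0], [0.51, 0, 0, 0, 0, 0, 0], [0.49, 0, 0, 0, 0, 0, 0], [0.47, 0, 0, 0, 0, 0, 0], [0.46, 0, 0, 0, 0, 0, 0], [0.46, 0, 0, 0, 0, 0, 0], [0.46, 0, 0, 0, 0, 0, 0], [0.46, 0, 0, 0, 0, 0, 0]], newtons=40)

```text
time_s: 10.55
tcp_pos: [0.4724, -0.0456, 0.2245]
eef_rot: [-146.0, 0.0, -177.9]
contact_force: [0.7, -2.6, 1.2]
gripper_width: 0.0435
gripper_force: 39.9
```

>>> apply_moves(targets=[[0.46, 0, -0.004, 0, 0, 0, 0], [0.46, 0, -0.008, 0, 0, 0, 0], [0.46, 0, -0.012, 0, 0, 0, 0], [0.46, 0, -0.012, 0, 0, 0, 0], [0.46, 0, -0.012, 0, 0, 0, 0], [0.46, 0, -0.012, 0, 0, 0, 0], [0.46, 0, -0.012, 0, 0, 0, 0], [0.46, 0, -0.012, 0, 0, 0, 0], [0.46, 0, -0.012, 0, 0, 0, 0], [0.46, 0, 0, 0, 0, 0, 0], [0.46, 0, 0, 0, 0, 0, 0]])

```text
time_s: 11.47
tcp_pos: [0.4752, -0.1257, 0.2784]
eef_rot: [-146.0, 0.1, -178.0]
contact_force: [1.1, -0.3, -2.8]
gripper_width: 0.0436
gripper_force: 40.0
```

```bash
python3 -c "
from look import *
s,a,b=look('')
P,d,o=points(b);f=cv2.cvtColor(b['frame'],cv2.COLOR_RGB2HSV).astype(int)
m=((f[...,0]<6)|(f[...,0]>172))&(f[...,1]>150)&(abs(P[...,2]-.095)<.015)&(abs(P[...,0]-.42)<.04)&(abs(P[...,1]-.15)<.03)
q=P[m];print('red now',m.sum(),q.mean(0).round(4),q.min(0),q.max(0)); C=np.c_[q[:,:2],np.ones(len(q))]; print('plane',np.linalg.lstsq(C,q[:,2],rcond=None)[0])
cv2.imwrite('pics/r1.png',cv2.resize(b['frame'][170:290,300:440],(700,600),interpolation=cv2.INTER_CUBIC)[...,::-1])"
```

```text
[  29.2    2.5  -38.    32.   -69.8 -133.9] [ 0.4752 -0.1257  0.2784] [-1.4601e+02  5.0000e-02 -1.7801e+02] [ 1.1 -0.3 -2.8] 0.04357357801183727 39.95181441307068
jaw by kinematics [0.4223 0.1497 0.0843]
t tube 249 tool [0.0446 0.1525 0.001 ] [ 0.038  0.093 -0.005] [0.051 0.218 0.007]
  slope z/y [ 0.0106 -0.0006] x/y [-0.0104  0.0462]
s tube 257 tool [0.041  0.1566 0.0012] [ 0.037  0.094 -0.006] [0.046 0.217 0.009]
  slope z/y [ 0.0159 -0.0013] x/y [-0.0112  0.0427]
red now 157 [0.4253 0.1527 0.0956] [0.40085954 0.13458597 0.08199334] [0.44423885 0.16927512 0.09903315]
plane [-0.01734452 -0.03764452  0.10874083]
```

View pics/r1.png

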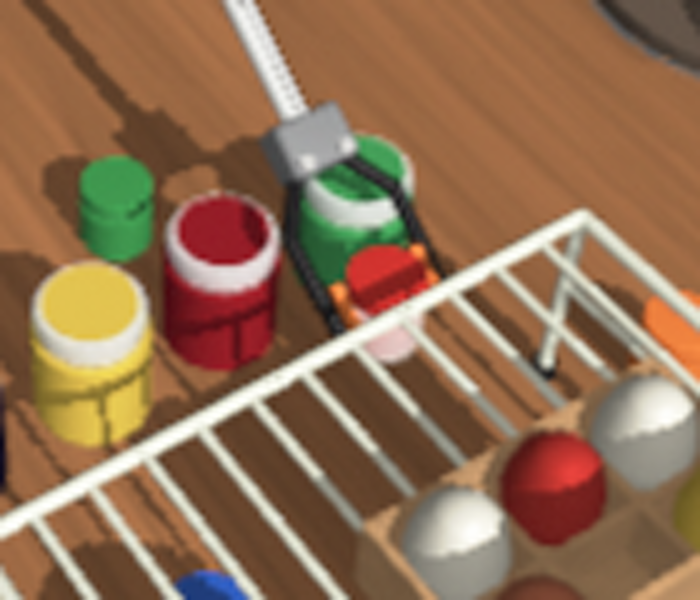

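The jaws hold the pot upright at (385,290), clear in front of the rack edge and behind the green jar. I lift straight up, then swing over to the saucer.

>>> apply_moves(targets=[[0.46, 0, -0.0085, -0.0125, 0, 0, 0], [0.46, 0, -0.0085, -0.0125, 0, 0, 0], [0.46, 0, -0.0085, -0.0125, 0, 0, 0], [0.46, 0, -0.0085, -0.0125, 0, 0, 0], [0.46, 0, -0.0085, -0.0125, 0, 0, 0], [0.46, 0, 0, 0, 0, 0, 0]])

```text
time_s: 12.07
tcp_pos: [0.4764, -0.1245, 0.3559]
eef_rot: [-146.0, 0.2, -177.9]
contact_force: [0.4, -0.4, -3.1]
gripper_width: 0.0435
gripper_force: 40.0
```

```bash
python3 - <<'E'
from geo import *
from plant import get_state
s=get_state();print(s['joints'].round(1),s['tcp_pos'].round(4),s['eef_rot'].round(2))
r=E(*s['eef_rot'])
r1=tool(62,34); t=tcp([.665,-.151,.130],r1,.0436); print(t)
n=20
plan(s['tcp_pos'],r,[(t,r1,.46,n)])
E
```

```text
[  29.6   -0.6  -30.5   30.4  -79.  -128.6] [ 0.4764 -0.1245  0.3559] [-146.02    0.19 -177.86]
[ 0.5733527  -0.41602088  0.32409327]
[[0.46, -0.0043, -0.0113, 0.0096, 0, 0.0094, 0.0138], [0.46, -0.0047, -0.0113, 0.0095, 0.0001, 0.0095, 0.0138], [0.46, -0.005, -0.0111, 0.0094, 0, 0.0094, 0.0139], [0.46, -0.0055, -0.011, 0.0094, 0, 0.0095, 0.0138], [0.46, -0.0058, -0.0109, 0.0092, 0.0001, 0.0094, 0.0138], [0.46, -0.0062, -0.0108, 0.0092, 0, 0.0095, 0.0138], [0.46, -0.0065, -0.0106, 0.0091, 0.0001, 0.0094, 0.0139], [0.46, -0.007, -0.0104, 0.009, 0, 0.0095, 0.0138], [0.46, -0.0073, -0.0104, 0.0089, 0, 0.0094, 0.0138], [0.46, -0.0076, -0.0101, 0.0088, 0.0001, 0.0095, 0.0138], [0.46, -0.008, -0.01, 0.0087, 0, 0.0094, 0.0139], [0.46, -0.0083, -0.0098, 0.0085, 0, 0.0095, 0.0138], [0.46, -0.0087, -0.0096, 0.0084, 0.0001, 0.0094, 0.0138], [0.46, -0.0089, -0.0095, 0.0083, 0, 0.0094, 0.0138], [0.46, -0.0094, -0.0092, 0.0082, 0.0001, 0.0095, 0.0138], [0.46, -0.0096, -0.009, 0.008, 0, 0.0094, 0.0139], [0.46, -0.0099, -0.0088, 0.0078, 0, 0.0095, 0.0138], [0.46, -0.0103, -0.0086, 0.0077, 0.0001, 0.0094, 0.0138], [0.46, -0.0105, -0.0084, 0.0076, 0, 0.0095, 0.0138], [0.46, -0.0109, -0.0081, 0.0074, 0, 0.0094, 0.0139]]
end [ 0.5734 -0.416   0.3241] [-146.    0.  152.]
```

>>> apply_moves(targets=[[0.46, -0.0043, -0.0113, 0.0096, 0, 0.0094, 0.0138], [0.46, -0.0047, -0.0113, 0.0095, 0, 0.0095, 0.0138], [0.46, -0.005, -0.011, 0.0094, 0, 0.0094, 0.0139], [0.46, -0.0055, -0.011, 0.0094, 0, 0.0095, 0.0138], [0.46, -0.0058, -0.0109, 0.0092, 0, 0.0094, 0.0138], [0.46, -0.0062, -0.0108, 0.0092, 0, 0.0095, 0.0138], [0.46, -0.0065, -0.0106, 0.009, 0, 0.0094, 0.0139], [0.46, -0.007, -0.0104, 0.009, 0, 0.0095, 0.0138], [0.46, -0.0073, -0.0104, 0.009, 0, 0.0094, 0.0138], [0.46, -0.0076, -0.01, 0.0088, 0, 0.0095, 0.0138], [0.46, -0.008, -0.01, 0.0087, 0, 0.0094, 0.0139], [0.46, -0.0083, -0.0098, 0.0085, 0, 0.0095, 0.0138], [0.46, -0.0087, -0.0096, 0.0084, 0, 0.0094, 0.0138], [0.46, -0.009, -0.0095, 0.0083, 0, 0.0094, 0.0138], [0.46, -0.0094, -0.0092, 0.0082, 0, 0.0095, 0.0138], [0.46, -0.0096, -0.009, 0.008, 0, 0.0094, 0.0139], [0.46, -0.01, -0.0088, 0.0078, 0, 0.0095, 0.0138], [0.46, -0.0103, -0.0086, 0.0077, 0, 0.0094, 0.0138], [0.46, -0.0105, -0.0084, 0.0076, 0, 0.0095, 0.0138], [0.46, -0.011, -0.008, 0.0074, 0, 0.0094, 0.0139]])

```text
time_s: 13.73
tcp_pos: [0.5723, -0.417, 0.3194]
eef_rot: [-145.9, -0.3, 151.9]
contact_force: [-0.6, -0.2, -2.6]
gripper_width: 0.0435
gripper_force: 39.9
```

>>> apply_moves(targets=[[0.46, 0, 0, 0, 0, 0, 0], [0.46, 0, 0, 0, 0, 0, 0]])

```text
time_s: 13.9
tcp_pos: [0.572, -0.4171, 0.3189]
eef_rot: [-145.9, -0.3, 151.9]
contact_force: [-0.3, 1.0, -2.4]
gripper_width: 0.0435
gripper_force: 39.9
```

```bash
cat > pot.py <<'E'
from look import *
def pot(c,z0,ctr):
    P,d,o=points(c);f=cv2.cvtColor(c['frame'],cv2.COLOR_RGB2HSV).astype(int)
    m=((f[...,0]<6)|(f[...,0]>172))&(f[...,1]>150)&(abs(P[...,2]-z0)<.012)&(np.hypot(P[...,0]-ctr[0],P[...,1]-ctr[1])<.05)
    q=P[m]; print('red',m.sum(),q.mean(0).round(4))
    C=np.c_[q[:,:2]-q[:,:2].mean(0),np.ones(len(q))]; print(' plane',np.linalg.lstsq(C,q[:,2],rcond=None)[0].round(3))
    (x,y),r=cv2.minEnclosingCircle(cv2.convexHull((onplane(d[m],o,np.median(q[:,2]))[:,:2]*1000).astype(np.float32).reshape(-1,1,2)));print(' circ',round(x,1),round(y,1),round(r,1))
E
python3 -c "
from pot import *
s,a,b=look('')
for c in (a,b): pot(c,.140,(.667,-.149))
cv2.imwrite('pics/h1.png',np.hstack([cv2.resize(a['frame'][90:230,320:480],(400,350)),cv2.resize(b['frame'][110:250,180:340],(400,350))])[...,::-1])"
```

```text
[  -6.6   23.2   -5.9   32.2  -77.4 -123.3] [ 0.572  -0.4171  0.3189] [-145.89   -0.33  151.88] [-0.3  1.  -2.4] 0.043460444718250314 39.930920004844666
jaw by kinematics [ 0.6631 -0.152   0.1245]
t tube 305 tool [0.047  0.1531 0.0018] [ 0.04   0.094 -0.005] [0.052 0.217 0.01 ]
  slope z/y [0.0091 0.0004] x/y [-0.0072  0.0481]
s tube 219 tool [0.0463 0.156  0.0009] [ 0.04   0.093 -0.005] [0.052 0.218 0.008]
  slope z/y [ 0.0172 -0.0018] x/y [-0.0037  0.0469]
red 0 [nan nan nan]
 plane [0. 0. 0.]pot.py:5: RuntimeWarning: Mean of empty slice.
  q=P[m]; print('red',m.sum(),q.mean(0).round(4))
  ret = um.true_divide(
pot.py:6: RuntimeWarning: Mean of empty slice.
  C=np.c_[q[:,:2]-q[:,:2].mean(0),np.ones(len(q))]; print(' plane',np.linalg.lstsq(C,q[:,2],rcond=None)[0].round(3))
  return _methods._mean(a, axis=axis, dtype=dtype,
  ret = ret.dtype.type(ret / rcount)
Traceback (most recent call last):
  File "pot.py", line 7, in pot
    (x,y),r=cv2.minEnclosingCircle(cv2.convexHull((onplane(d[m],o,np.median(q[:,2]))[:,:2]*1000).astype(np.float32).reshape(-1,1,2)));print(' circ',round(x,1),round(y,1),round(r,1))
            ~~~~~~~~~~~~~~~~~~~~~~^^^^^^^^^^^^^^^^^^^^^^^^^^^^^^^^^^^^^^^^^^^^^^^^^^^^^^^^^^^^^^^^^^^^^^^^^^^^^^^^^^^^^^^^^^^^^^^^^^^
cv2.error: OpenCV(4.12.0) /io/opencv/modules/imgproc/src/shapedescr.cpp:201: error: (-215:Assertion failed) count >= 0 && (depth == CV_32F || depth == CV_32S) in function 'minEnclosingCircle'
```

```bash
sed -i "s/    q=P\[m\]; print/    if m.sum()<10: print('none',m.sum()); return\n    q=P[m]; print/" pot.py; python3 -c "
from pot import *
a=capture('top');b=capture('scene')
for c in (a,b): pot(c,.137,(.665,-.15))"
```

```text
none 0
red 163 [ 0.6665 -0.149   0.1368]
 plane [-0.049 -0.079  0.137]
 circ 671.1 -164.2 42.6
```

```bash
python3 - <<'E'
from pot import *
import pickle
b=capture('scene');P,d,o=points(b);f=cv2.cvtColor(b['frame'],cv2.COLOR_RGB2HSV).astype(int)
m=((f[...,0]<6)|(f[...,0]>172))&(f[...,1]>150)&(abs(P[...,2]-.137)<.02)&(np.hypot(P[...,0]-.665,P[...,1]+.15)<.05)
n,l,st,ce=cv2.connectedComponentsWithStats(m.astype(np.uint8));print(st,ce)
i=1+np.argmax(st[1:,4]);q=P[l==i];print(np.percentile(q,[2,50,98],axis=0).round(4))
for k in range(4):
    C=np.c_[q[:,:2]-[.665,-.15],np.ones(len(q))];s=np.linalg.lstsq(C,q[:,2],rcond=None)[0];e=q[:,2]-C@s;q=q[abs(e)<.003]
print(len(q),s.round(3),q.mean(0).round(4))
h=cv2.convexHull((q[:,:2]*1000).astype(np.float32).reshape(-1,1,2));print(cv2.minEnclosingCircle(h),cv2.fitEllipse(h))
s0=pickle.load(open('scene0.pkl','rb'));P,d,o=points(s0);f=cv2.cvtColor(s0['frame'],cv2.COLOR_RGB2HSV).astype(int)
m=(f[...,1]<60)&(f[...,2]>150)&(np.hypot(P[...,0]-.667,P[...,1]+.149)<.075)&(P[...,2]<.03)&(P[...,2]>.002)
q=P[m&(P[...,2]>.012)];print('rim',len(q),(q.min(0)+q.max(0))/2,q.max(0)-q.min(0))
h=cv2.convexHull((q[:,:2]*1000).astype(np.float32).reshape(-1,1,2));print(cv2.minEnclosingCircle(h))
E
```

```text
[[     0      0    640    400 255834]
 [   225    164      1     10     10]
 [   231    170     15     13    156]] [[319.55345654 199.51558823]
 [225.         168.5       ]
 [237.89102564 175.92307692]]
[[ 0.6462 -0.1678  0.1291]
 [ 0.6646 -0.1446  0.1384]
 [ 0.6817 -0.1296  0.1411]]
111 [ 0.001 -0.033  0.138] [ 0.6632 -0.1497  0.1384]
((663.6527099609375, -149.13009643554688), 21.2353458404541) ((663.6099853515625, -149.41412353515625), (37.71126174926758, 42.14342498779297), 175.73666381835938)
rim 253 [ 0.66743046 -0.1480092   0.0153933 ] [0.1174841  0.11735723 0.00675658]
((668.0657958984375, -147.1688690185547), 59.71764373779297)
```

```bash
python3 - <<'E'
from plan import *
from plant import get_state
s=get_state();r=E(*s['eef_rot']);p=s['tcp_pos'];print(p,s['eef_rot'])
b=np.array([.6636,-.1507,.093]); L=r.inv().apply(b-p); print(L)
r2=r*R.from_rotvec([-.02*np.pi/2,0,0])
t=np.array([.6677,-.148,.030])-r2.apply(L)
p2,_=plan(p,r,[(t,r2,.46,6)])
print('down 1cm in tool',r2.inv().apply([0,0,-.01]).round(4))
E
```

```text
[ 0.57205818 -0.4161197   0.32140144] [-145.93707755   -0.16558261  151.98548457]
[0.04319038 0.35773444 0.03399118]
[[0.46, -0.0004, 0.0063, 0.0102, -0.0033, 0, 0.0], [0.46, -0.0004, 0.0063, 0.0102, -0.0034, 0, 0.0], [0.46, -0.0005, 0.0062, 0.0102, -0.0033, 0, 0.0], [0.46, -0.0004, 0.0062, 0.0103, -0.0033, 0, 0.0], [0.46, -0.0004, 0.0061, 0.0103, -0.0034, 0, 0.0], [0.46, -0.0004, 0.0061, 0.0103, -0.0033, 0, 0.0]]
end [ 0.5728 -0.4196  0.2496] [-147.74   -0.17  151.99]
down 1cm in tool [-0.      0.0053  0.0085]
```

>>> apply_moves(targets=[[0.46, -0.0004, 0.0063, 0.0102, -0.0033, 0, 0], [0.46, -0.0004, 0.0063, 0.0102, -0.0034, 0, 0], [0.46, -0.0005, 0.0062, 0.0102, -0.0033, 0, 0], [0.46, -0.0004, 0.0062, 0.0103, -0.0033, 0, 0], [0.46, -0.0004, 0.006, 0.0103, -0.0034, 0, 0], [0.46, -0.0004, 0.006, 0.0103, -0.0033, 0, 0], [0.46, 0, 0, 0, 0, 0, 0], [0.46, 0, 0, 0, 0, 0, 0]])

```text
time_s: 14.82
tcp_pos: [0.5723, -0.4206, 0.2487]
eef_rot: [-147.7, -0.3, 151.9]
contact_force: [0.1, -0.2, -1.3]
gripper_width: 0.0435
gripper_force: 39.9
```

```bash
cat > top.py <<'E'
from pot import *
def cap(z,ctr=(.667,-.149),cams=('scene','top')):
    for cam in cams:
        b=capture(cam);P,d,o=points(b);f=cv2.cvtColor(b['frame'],cv2.COLOR_RGB2HSV).astype(int)
        m=((f[...,0]<6)|(f[...,0]>172))&(f[...,1]>150)&(abs(P[...,2]-z)<.02)&(np.hypot(P[...,0]-ctr[0],P[...,1]-ctr[1])<.05)
        n,l,st,ce=cv2.connectedComponentsWithStats(m.astype(np.uint8))
        if n<2 or st[1:,4].max()<40: print(cam,'none');continue
        i=1+np.argmax(st[1:,4]);q=P[l==i]
        for k in range(4):
            C=np.c_[q[:,:2]-np.array(ctr),np.ones(len(q))];s=np.linalg.lstsq(C,q[:,2],rcond=None)[0];e=q[:,2]-C@s;q=q[abs(e)<.003]
        h=cv2.convexHull((q[:,:2]*1000).astype(np.float32).reshape(-1,1,2));print(cam,len(q),'plane',s.round(3),q.mean(0).round(4),cv2.minEnclosingCircle(h),cv2.fitEllipse(h))
E
python3 -c "
from top import *
s=get_state();print(s['tcp_pos'],s['eef_rot'],s['contact_force'])
cap(.075)"
```

```text
[ 0.57234487 -0.42055846  0.24871042] [-147.69216794   -0.25854101  151.90891224] [ 0.09217067 -0.23246064 -1.31886809]
scene 105 plane [ 0.025 -0.02   0.075] [ 0.6674 -0.1478  0.0753] ((668.3950805664062, -147.8943634033203), 20.387100219726562) ((667.1922607421875, -148.28512573242188), (37.50523376464844, 39.0545539855957), 179.20245361328125)
top none
```

>>> apply_moves(targets=[[0.46, 0, 0.0053, 0.0085, 0, 0, 0], [0.46, 0, 0.0042, 0.0068, 0, 0, 0], [0.46, 0, 0.002, 0.0034, 0, 0, 0], [0.46, 0, 0, 0, 0, 0, 0], [0.46, 0, 0, 0, 0, 0, 0]])

```text
time_s: 15.33
tcp_pos: [0.5724, -0.4206, 0.2273]
eef_rot: [-147.7, -0.2, 151.9]
contact_force: [0.2, -0.7, -2.0]
gripper_width: 0.0436
gripper_force: 39.9
```

>>> apply_moves(targets=[[0.46, 0, 0.001, 0.0017, 0, 0, 0], [0.46, 0, 0, 0, 0, 0, 0]])

```text
time_s: 15.5
tcp_pos: [0.5726, -0.4206, 0.2257]
eef_rot: [-147.7, -0.1, 151.9]
contact_force: [1.2, 0.1, -2.7]
gripper_width: 0.0433
gripper_force: 40.0
```

>>> apply_moves(targets=[[0.46, 0, 0.001, 0.0017, 0, 0, 0], [0.46, 0, 0, 0, 0, 0, 0]])

```text
time_s: 15.67
tcp_pos: [0.5724, -0.4207, 0.2236]
eef_rot: [-147.7, -0.2, 151.9]
contact_force: [-0.7, -0.2, -2.6]
gripper_width: 0.0441
gripper_force: 39.9
```

```bash
python3 -c "
from top import *
s=get_state();print(s['tcp_pos'],s['eef_rot'],s['contact_force'],s['moment'])
cap(.05)"
```

```text
[ 0.5724255  -0.42065922  0.22361286] [-147.74013975   -0.16416992  151.92110469] [-0.69360514 -0.1704534  -2.58968596] [ 1.69723308 -1.08388335 -0.01313744]
scene 100 plane [ 0.022 -0.05   0.049] [ 0.6677 -0.1476  0.0493] ((668.0426025390625, -148.52273559570312), 20.461252212524414) ((667.7875366210938, -147.6512451171875), (37.233238220214844, 39.296653747558594), 124.89739990234375)
top none
```

>>> apply_moves(targets=[[0.46, 0, 0.0008, 0.0013, 0, 0, 0], [0.46, 0, 0, 0, 0, 0, 0], [0.46, 0, 0, 0, 0, 0, 0]])

```text
time_s: 16.02
tcp_pos: [0.5726, -0.4208, 0.2224]
eef_rot: [-147.7, -0.1, 151.9]
contact_force: [-0.6, -0.4, -0.6]
gripper_width: 0.0438
gripper_force: 39.9
```

>>> apply_moves(targets=[[0.46, 0, 0.0005, 0.0008, 0, 0, 0], [0.46, 0, 0, 0, 0, 0, 0], [0.46, 0, 0, 0, 0, 0, 0]])

```text
time_s: 16.27
tcp_pos: [0.5726, -0.4208, 0.2215]
eef_rot: [-147.7, -0.1, 151.9]
contact_force: [-0.5, -0.7, -0.2]
gripper_width: 0.0436
gripper_force: 39.9
```

```bash
python3 -c "
from top import *
s=get_state();print(s['tcp_pos'],s['eef_rot'],s['contact_force'],s['moment'])
cap(.05);cap(.05,cams=('scene',))"
```

```text
[ 0.57256021 -0.42075951  0.22150669] [-1.47738093e+02 -1.41500712e-01  1.51928275e+02] [-0.53773326 -0.72389417 -0.15631925] [ 1.43317703 -1.04425503  0.06170181]
scene 99 plane [ 0.006 -0.046  0.049] [ 0.6692 -0.1453  0.0493] ((669.443115234375, -145.88558959960938), 18.950599670410156) ((669.1649169921875, -145.3365936279297), (34.984703063964844, 36.77477264404297), 4.585861682891846)
top none
scene 95 plane [-0.021 -0.055  0.049] [ 0.6699 -0.1457  0.0489] ((670.1027221679688, -145.50057983398438), 19.121809005737305) ((669.9442138671875, -145.55149841308594), (35.62390899658203, 37.86756896972656), 21.912342071533203)
```

>>> apply_moves(targets=[[0.49, 0, 0, 0, 0, 0, 0], [0.5, 0, 0, 0, 0, 0, 0], [0.505, 0, 0, 0, 0, 0, 0], [0.51, 0, 0, 0, 0, 0, 0], [0.515, 0, 0, 0, 0, 0, 0], [0.52, 0, 0, 0, 0, 0, 0], [0.53, 0, 0, 0, 0, 0, 0], [0.54, 0, 0, 0, 0, 0, 0], [0.56, 0, 0, 0, 0, 0, 0], [0.58, 0, 0, 0, 0, 0, 0], [0.6, 0, 0, 0, 0, 0, 0], [0.61, 0, 0, 0, 0, 0, 0], [0.61, 0, 0, 0, 0, 0, 0], [0.61, 0, 0, 0, 0, 0, 0], [0.61, 0, 0, 0, 0, 0, 0]])

```text
time_s: 17.67
tcp_pos: [0.5725, -0.4207, 0.2213]
eef_rot: [-147.7, -0.2, 151.9]
contact_force: [-0.5, -0.8, -1.8]
gripper_width: 0.0533
gripper_force: 9.9
```

```bash
python3 -c "
from top import *
cap(.05,cams=('scene',))
s,a,b=look('')
cv2.imwrite('pics/p1.png',cv2.resize(b['frame'][150:240,190:310],(720,540),interpolation=cv2.INTER_CUBIC)[...,::-1])"
```

```text
scene 88 plane [ 0.011 -0.057  0.049] [ 0.6683 -0.1461  0.0489] ((669.0071411132812, -146.8458709716797), 19.396684646606445) ((668.8138427734375, -147.07797241210938), (36.383731842041016, 37.40560531616211), 50.70671081542969)
[  -7.7   26.3  -13.    32.9  -67.  -127.9] [ 0.5725 -0.4207  0.2213] [-147.74   -0.16  151.93] [-0.  -0.5 -1.4] 0.054155290708920854 9.881287962198257
jaw by kinematics [ 0.6646 -0.1544  0.0386]
t tube 229 tool [0.0466 0.1474 0.0004] [ 0.039  0.093 -0.006] [0.051 0.205 0.008]
  slope z/y [0.0003 0.0004] x/y [-0.0153  0.0489]
s tube 182 tool [ 4.660e-02  1.527e-01 -1.000e-04] [ 0.041  0.094 -0.007] [0.052 0.217 0.007]
  slope z/y [-0.01    0.0014] x/y [-0.0109  0.0483]
```

View pics/p1.png

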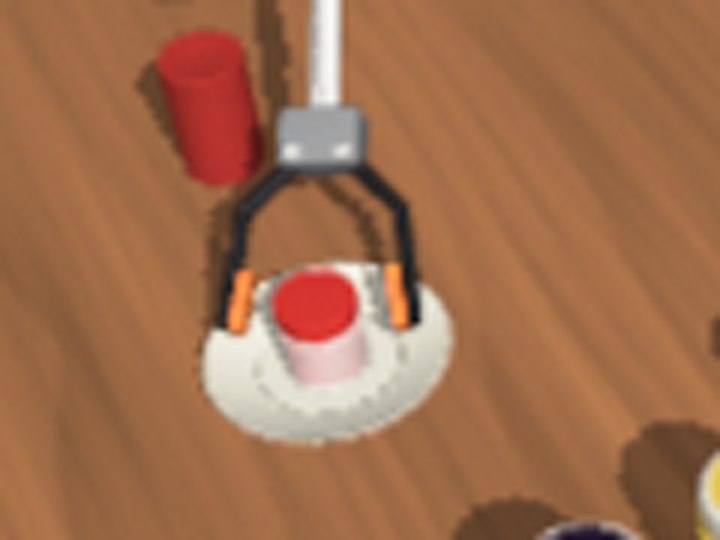

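The pot stands upright inside the saucer at (318,330), with both pads clear at (240,300) and (397,295). I retract and plan the lay-down.

>>> apply_moves(targets=[[0.61, 0, -0.008, 0, 0, 0, 0], [0.61, 0, -0.015, 0, 0, 0, 0], [0.61, 0, -0.02, 0, 0, 0, 0], [0.61, 0, -0.02, 0, 0, 0, 0], [0.61, 0, -0.02, 0, 0, 0, 0], [0.61, 0, -0.02, 0, 0, 0, 0], [0.61, 0, -0.02, 0, 0, 0, 0], [0.61, 0, -0.02, 0, 0, 0, 0], [0.61, 0, 0, 0, 0, 0, 0]])

```text
time_s: 18.57
tcp_pos: [0.5138, -0.5307, 0.3012]
eef_rot: [-147.7, 0.0, 151.8]
contact_force: [-0.3, -0.3, -0.8]
gripper_width: 0.0537
gripper_force: 9.9
```

```bash
python3 - <<'E'
from geo import *
from top import *
s=get_state();r=E(*s['eef_rot']);print(s['tcp_pos'],s['eef_rot'],s['contact_force'])
cap(.05)
plan(s['tcp_pos'],r,[([.52,-.431,.23],tool(92.05,0),.61,17)])
E
```

```text
[ 0.51376421 -0.53066812  0.30116743] [-1.47726725e+02  4.13432090e-02  1.51762215e+02] [-0.27238457 -0.31047274 -0.76989692]
scene 89 plane [-0.038 -0.053  0.049] [ 0.6688 -0.1463  0.0487] ((667.4691162109375, -146.74212646484375), 19.485675811767578) ((668.578125, -146.3557586669922), (34.80418395996094, 37.02239227294922), 174.49569702148438)
top 125 plane [0.027 0.018 0.049] [ 0.667  -0.1495  0.049 ] ((667.7108764648438, -149.225341796875), 19.816728591918945) ((667.2821044921875, -149.8315887451172), (37.62087631225586, 38.50320053100586), 57.98666000366211)
[[0.61, 0.0025, 0.0067, 0.0007, -0.0206, -0.0055, -0.0193], [0.61, 0.0022, 0.0068, 0.0009, -0.0206, -0.0056, -0.0192], [0.61, 0.0021, 0.0069, 0.0011, -0.0206, -0.0055, -0.0193], [0.61, 0.0018, 0.0068, 0.0013, -0.0206, -0.0056, -0.0193], [0.61, 0.0017, 0.0069, 0.0015, -0.0206, -0.0055, -0.0193], [0.61, 0.0015, 0.0068, 0.0017, -0.0206, -0.0056, -0.0192], [0.61, 0.0012, 0.0069, 0.0019, -0.0206, -0.0055, -0.0193], [0.61, 0.0011, 0.0068, 0.0021, -0.0206, -0.0056, -0.0193], [0.61, 0.0009, 0.0067, 0.0023, -0.0206, -0.0055, -0.0193], [0.61, 0.0008, 0.0067, 0.0026, -0.0206, -0.0056, -0.0192], [0.61, 0.0005, 0.0067, 0.0027, -0.0206, -0.0055, -0.0193], [0.61, 0.0004, 0.0066, 0.003, -0.0206, -0.0056, -0.0193], [0.61, 0.0002, 0.0064, 0.0032, -0.0206, -0.0055, -0.0192], [0.61, 0, 0.0064, 0.0034, -0.0206, -0.0056, -0.0193], [0.61, -0.0001, 0.0063, 0.0036, -0.0206, -0.0055, -0.0193], [0.61, -0.0003, 0.0061, 0.0038, -0.0206, -0.0056, -0.0193], [0.61, -0.0004, 0.006, 0.0039, -0.0206, -0.0055, -0.0192]]
end [ 0.52  -0.431  0.23 ] [-180.     -0.   -177.95]
```

By the top camera the pot sits at (0.667, -0.149), level and at the saucer's centre.

>>> apply_moves(targets=[[0.61, 0.0025, 0.0067, 0.0007, -0.0206, -0.0055, -0.0193], [0.61, 0.0022, 0.0068, 0.0009, -0.0206, -0.0056, -0.0192], [0.61, 0.002, 0.0069, 0.001, -0.0206, -0.0055, -0.0193], [0.61, 0.0018, 0.0068, 0.0013, -0.0206, -0.0056, -0.0193], [0.61, 0.0017, 0.0069, 0.0015, -0.0206, -0.0055, -0.0193], [0.61, 0.0015, 0.0068, 0.0017, -0.0206, -0.0056, -0.0192], [0.61, 0.0012, 0.0069, 0.002, -0.0206, -0.0055, -0.0193], [0.61, 0.001, 0.0068, 0.002, -0.0206, -0.0056, -0.0193], [0.61, 0.001, 0.0067, 0.0023, -0.0206, -0.0055, -0.0193], [0.61, 0.0008, 0.0067, 0.0026, -0.0206, -0.0056, -0.0192], [0.61, 0.0005, 0.0067, 0.0027, -0.0206, -0.0055, -0.0193], [0.61, 0.0004, 0.0066, 0.003, -0.0206, -0.0056, -0.0193], [0.61, 0.0002, 0.0064, 0.0032, -0.0206, -0.0055, -0.0192], [0.61, 0, 0.0064, 0.0034, -0.0206, -0.0056, -0.0193], [0.61, 0, 0.0063, 0.0036, -0.0206, -0.0055, -0.0193], [0.61, -0.0003, 0.006, 0.0038, -0.0206, -0.0056, -0.0193], [0.61, -0.0004, 0.006, 0.004, -0.0206, -0.0055, -0.0192], [0.61, 0, 0, 0, 0, 0, 0], [0.61, 0, 0, 0, 0, 0, 0]])

```text
time_s: 20.25
tcp_pos: [0.5213, -0.4279, 0.2264]
eef_rot: [179.9, -0.2, -177.8]
contact_force: [1.3, -0.2, -1.4]
gripper_width: 0.0538
gripper_force: 10.3
```

```bash
python3 -c "
from top import *
look('')"
```

```text
[-22.8  21.3  -0.8   0.  -68.2 -65. ] [ 0.5213 -0.4279  0.2264] [ 179.93   -0.23 -177.84] [ 1.3 -0.2 -1.4] 0.053801786140976054 10.30809000134468
jaw by kinematics [ 0.4653 -0.0967  0.221 ]
t tube 118 tool [0.0448 0.1967 0.0006] [ 0.039  0.173 -0.005] [0.051 0.219 0.007]
  slope z/y [ 0.0109 -0.0015] x/y [-0.0013  0.0451]
t orangeL 35 tool [0.0803 0.3324 0.0006] [ 0.076  0.318 -0.003] [0.085 0.346 0.006]
t orangeR 37 tool [0.0064 0.3301 0.002 ] [ 0.002  0.316 -0.003] [0.011 0.345 0.013]
s tube 143 tool [0.0408 0.1586 0.0007] [ 0.036  0.094 -0.005] [0.046 0.218 0.007]
  slope z/y [-0.0019  0.001 ] x/y [-0.0123  0.0428]
s orangeL 11 tool [0.0769 0.3361 0.0051] [0.075 0.325 0.001] [0.08  0.346 0.011]
```

>>> apply_moves(targets=[[0.61, 0, 0, 0.03, 0, 0, 0], [0.61, 0, 0, 0.03, 0, 0, 0], [0.61, 0, 0, 0.03, 0, 0, 0], [0.61, 0, 0, 0.03, 0, 0, 0], [0.61, 0, 0, 0.03, 0, 0, 0], [0.61, 0, 0, 0.025, 0, 0, 0], [0.61, 0, 0, 0.015, 0, 0, 0], [0.61, 0, 0, 0.008, 0, 0, 0], [0.61, 0, 0, 0.003, 0, 0, 0], [0.61, 0, 0, 0, 0, 0, 0], [0.61, 0, 0, 0, 0, 0, 0]])

```text
time_s: 21.27
tcp_pos: [0.5217, -0.4278, 0.0269]
eef_rot: [180.0, -0.1, -177.8]
contact_force: [-0.1, -0.7, -1.3]
gripper_width: 0.0534
gripper_force: 10.3
```

>>> apply_moves(targets=[[0.61, 0, 0, 0.0015, 0, 0, 0], [0.61, 0, 0, 0, 0, 0, 0], [0.61, 0, 0, 0, 0, 0, 0]])

```text
time_s: 21.52
tcp_pos: [0.5213, -0.4276, 0.0251]
eef_rot: [179.9, -0.1, -177.8]
contact_force: [0.7, 0.3, -1.6]
gripper_width: 0.0535
gripper_force: 10.3
```

>>> apply_moves(targets=[[0.61, 0, 0, 0.0015, 0, 0, 0], [0.61, 0, 0, 0, 0, 0, 0], [0.61, 0, 0, 0, 0, 0, 0]])

```text
time_s: 21.77
tcp_pos: [0.5208, -0.4274, 0.0227]
eef_rot: [179.9, -0.2, -177.8]
contact_force: [0.4, 0.2, -0.8]
gripper_width: 0.0538
gripper_force: 10.3
```

>>> apply_moves(targets=[[0.61, 0, 0, 0.0012, 0, 0, 0], [0.61, 0, 0, 0, 0, 0, 0], [0.61, 0, 0, 0, 0, 0, 0]])

```text
time_s: 22.02
tcp_pos: [0.5209, -0.4274, 0.0215]
eef_rot: [179.9, -0.2, -177.8]
contact_force: [-0.1, -0.4, -2.3]
gripper_width: 0.0535
gripper_force: 10.3
```

>>> apply_moves(targets=[[0.63, 0, 0, 0, 0, 0, 0], [0.65, 0, 0, 0, 0, 0, 0], [0.66, 0, 0, 0, 0, 0, 0], [0.7, 0, 0, 0, 0, 0, 0], [0.8, 0, 0, 0, 0, 0, 0], [0.9, 0, 0, 0, 0, 0, 0], [1, 0, 0, 0, 0, 0, 0], [1, 0, 0, 0, 0, 0, 0], [1, 0, 0, 0, 0, 0, 0], [1, 0, 0, 0, 0, 0, 0]])

```text
time_s: 22.85
tcp_pos: [0.5209, -0.4274, 0.0215]
eef_rot: [179.9, -0.2, -177.8]
contact_force: [1.0, -0.5, -0.2]
gripper_width: 0.0873
gripper_force: 0.0
```

>>> apply_moves(targets=[[1, 0, 0, -0.006, 0, 0, 0], [1, 0, 0, -0.012, 0, 0, 0], [1, 0, 0, -0.02, 0, 0, 0], [1, 0, 0, -0.03, 0, 0, 0], [1, 0, 0, -0.03, 0, 0, 0], [1, 0, 0, -0.03, 0, 0, 0], [1, 0, 0, -0.03, 0, 0, 0], [1, 0, 0, -0.03, 0, 0, 0], [1, 0, 0, -0.03, 0, 0, 0], [1, 0.03, 0, -0.02, 0, 0, 0], [1, 0.03, 0, -0.01, 0, 0, 0], [1, 0.03, 0, 0, 0, 0, 0], [1, 0.03, 0, 0, 0, 0, 0], [1, 0.03, 0, 0, 0, 0, 0], [1, 0, 0, 0, 0, 0, 0], [1, 0, 0, 0, 0, 0, 0]])

```text
time_s: 24.18
tcp_pos: [0.3704, -0.4338, 0.2721]
eef_rot: [180.0, -0.0, -177.9]
contact_force: [0.2, -0.5, -0.7]
gripper_width: 0.0873
gripper_force: 0.0
```

```bash
python3 -c "
from top import *
s=get_state();print(s['time_s'],s['tcp_pos'],s['contact_force'],s['gripper_width'],abs(s['qd']).max())
cap(.05)
a=capture('top');b=capture('scene')
import pickle
P,d,o=points(a);P0,_,_=points(pickle.load(open('top0.pkl','rb')))
for nm,(x,y) in dict(black=(292,156),yel=(293,186),red=(294,216),grn=(293,245),blue=(238,177)).items():
    w=(slice(y-12,y+12),slice(x-12,x+12)); a0=pickle.load(open('top0.pkl','rb'))
    print(nm,'mean abs pixel diff',np.abs(a['frame'][w].astype(int)-a0['frame'][w]).mean().round(2))
cv2.imwrite('pics/end.png',np.hstack([cv2.resize(a['frame'][100:280,200:500],(400,240)),cv2.resize(b['frame'][100:310,170:430],(400,323))[:240]])[...,::-1])
cv2.imwrite('pics/end.png',np.vstack([a['frame'][110:290,160:520],b['frame'][100:320,140:500]])[...,::-1])"
```

```text
24.1833 [ 0.3703826  -0.43384138  0.27205268] [ 0.21994798 -0.50534306 -0.6698608 ] 0.08728930419822538 2.062144367951593
scene 94 plane [-0.023 -0.047  0.049] [ 0.6696 -0.1459  0.0489] ((668.7762451171875, -147.11241149902344), 19.573083877563477) ((668.8626098632812, -146.28904724121094), (34.64116668701172, 38.68355941772461), 160.3259735107422)
top 126 plane [-0.007  0.039  0.049] [ 0.6671 -0.1499  0.0488] ((667.5321655273438, -149.87078857421875), 19.900178909301758) ((667.2821044921875, -149.6243133544922), (38.613433837890625, 38.98787307739258), 61.778202056884766)
black mean abs pixel diff 5.57
yel mean abs pixel diff 6.63
red mean abs pixel diff 6.26
grn mean abs pixel diff 7.51
blue mean abs pixel diff 6.98
```

View pics/end.png

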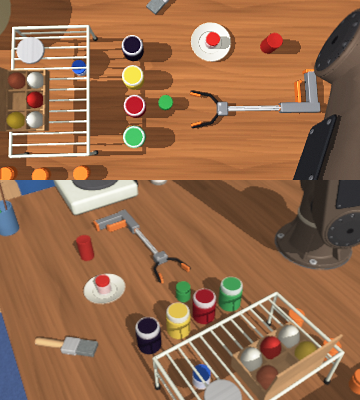

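The final view shows the pot upright mid-saucer at (212,40), the reacher flat on the desk from (200,107) to (318,90), and the jars and blue pot in place. I hand it in.

```bash
python3 -c "
from plant import close_job
print(close_job())"
```

```text
the job is handed in; nothing more can be done
None
```

I handed the job in at about 24 s: the red-capped pot stands upright in the middle of the saucer, the reacher lies flat on the desk again, and the jars and blue pot look unmoved in the final picture.

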